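# Start the flow bench with its T-handled switch key

## Task

Start the clean bench: take the red T-handled key from its blue stand, put it fully home in the brass key switch on the grey console, turn it clockwise to its stop, and only then press the green start button right down and let it come back up. Leave the key standing home in the switch in the on position, and leave the jar, the spray bottle and the stack of boxes undisturbed.

Things in the scene. Friction and masses are not known exactly. Their poses are not given: they have to be found in the camera images.
- key: Loose T-handled key, 100 mm tall, standing upright in the stand. Origin at the centre of the lower end of its blade, z up along the shank. Bottom up: steel blade 22 (x) by 9 (y) mm, 30 mm long; round collar 34 mm across, 8 mm thick; round shank 14 mm across; red cross bar 90 (x) by 16 (y) by 22 (z) mm whose centre is 89 mm above the origin. A half turn about z makes no difference
- key_handle (a point): Centre of the key's red cross bar; the bar runs along x, is gripped across y
- key_shoulder (a point): Centre of the underside of the key's collar, 30 mm above the blade's end; it rests on the brass face when the key is fully home
- stand: Fixed blue key stand, 80 x 80 mm, 44 mm high, with a slot 25 x 12 mm, 36 mm deep, in the middle of its top, long along x; the key's collar rests on its top. Origin at the centre of its underside
- console: Fixed grey control console, 170 (x) x 220 (y) x 35 (z) mm, origin at the centre of its underside. The key switch stands at x 0, y -55 mm in a round steel collar 76 mm across, 34 mm high (its top 69 mm above the table); the green button at x -10, y +60 mm. Red mark: off direction (along y), green marks: on direction (along x)
- slot (a point): Centre of the slot's mouth in the turning brass face (52 mm across flats), which is 71 mm above the table. z up, x along the slot; turns with the face. Slot 24.5 (x) by 11.5 (y) mm, 34 mm deep, edges chamfered 3 mm; the key fits either way round
- rotor (a joint): Angle of the brass key switch, rad: 0 = off (slot along the console's y), grows clockwise seen from above to the stop at 1.57 = on (slot along the console's x). It may start a little past 0. It stays where it is left; turning takes about 0.12 N m, so the bar of the key may be pushed round as well as gripped
- start_top (a point): Centre of the top of the green spring button, 38 mm across; it is pressed straight down
- start (a joint): Travel of the green button, m: 0 up, 0.007 fully down, about 6 N; springs back
- jar: Bystander: green glass jar with white lid, 68 mm across, 100 mm high, origin at the centre of its underside
- sprayer: Bystander: red spray bottle with white head, 72 mm across, 195 mm high, origin at the centre of its underside
- boxes: Bystander: stack of three clear culture boxes with white lids, 104 x 104 x 120 mm, origin at the centre of its underside
Things that resemble listed ones, but are neither listed nor needed, are in the scene too. There is more than one size of the key; the one meant has the size given above.

How it is judged:
By the outcome, as a careful person would: the job done as asked, in the order asked, and still so for the second after the job is handed in, with the robot touching nothing.
It also fails if it takes over 69 s, if anything falls off the work surface, if the arm or the gripper's body presses on something with over 40 N, if the wrist force passes 120 N, or if a joint passes its speed limit or range.

## Robot

A 7-joint arm with a two-finger parallel gripper is mounted at the origin on the work surface. World frame = base frame: x ahead of the robot, y to its left, z up, the work surface at z = 0. Lengths are in m, angles in rad, forces in N, time in s.
With the tool pointing down it reaches from about 0.4 to 0.85 m from the base axis. Payload 4.5 kg.
Tool frame: the origin (TCP) lies midway between the tips of the shut fingers; the grasp point (between the pads) lies 19 mm behind it; z points along the fingers, y is the line along which they close (so a half turn about z gives the same grasp; the last joint's range is limited). The gripper opens to 88 mm and grips with 3 to 60 N. Pads are 18 mm wide; open, the fingers measure 123 mm over their backs; the gripper's body (75 mm by 187 mm) begins 45 mm behind the grasp point.
Start: joints at [-1.075, 0.689, -0.195, 1.565, 0.157, 0.902, -0.215], TCP at [0.278, 0.56, 0.239] pointing down, gripper open.
Joint ranges: [-3.01, 3.01], [-0.46, 2.08], [-1.47, 1.51], [0.13, 2.56], [-1, 4.14], [0.04, 2.09], [-2.66, 2.66]. Speed limits (rad/s): [2.57, 2.57, 3.14, 3.14, 3.14, 3.14, 3.14].

## Interface

Orientations are given as a unit quaternion [x, y, z, w].
In Python, from plant import r gives the robot as it stands.
- The arm moves only by the tool move_arm, never from a script. Its argument "targets" is a list that holds one entry, the list of rows, each a list of 7 numbers: the opening, from 0 (shut) to 1 (fully open), then the shift along the tool's x, y, z in mm, then the turn, a rotation vector about the tool's x, y, z in degrees. In form: [[[claw, dx, dy, dz, ax, ay, az], ...]]. A call has 1 to 10 rows; each row is the pose to reach, as a shift and turn from the pose commanded when the call began, along the tool's axes at that moment; what a row does not reach only later rows make up. A row lasts 1/8 s, in which the tool goes at most 62.5 mm and 10.7 degrees, less where a joint would pass 70% of its speed; a pose out of reach is approached as far as the arm can. A call with a gripper value outside its range is refused whole. The fingers move at their own pace and stop on an object; "newtons" is the grip in N (left out, the last holds). Time passes only in rows, so rows that repeat a pose let the fingers close. It gives the time, the measured TCP pose, the force, the opening and the grip force at its end, in the units of the state.
- r.get_state(): the state, without advancing time (a new reading comes with each control period).
- r.snapshot(name): name is "scene" or "top" or "wrist"; returns the picture (480x640x3 uint8, red, green, blue); there is no depth.
- r.camera_info(name): a dict with "fx", "fy", "cx", "cy" (pixels), "R" (3x3) and "t" (3): a world point X has camera coordinates R X + t. Camera axes: x right, y down, z forward; pixel columns grow to the right and rows downward; lengths in m; the calibration is good to about 2 mm. A picture is of the moment at which its call begins: read the wrist's pose just before it. camera_info takes no time and is no camera call; for the wrist camera it gives the pose at the moment of the call.
- r.finish_job(): hands the job in; it is judged then, once.
The state is a dict: "clock": time; "q": joint angles; "qd": joint speeds; "joint_torque": joint torques, N m; "tool_pos": TCP position; "eef_rot": TCP orientation; "contact_force": force on the tool from outside, world axes, zero at the start; "moment": the same for the moment, N m; "opening": opening from 0.0 (shut) to 1.0 (fully open); "finger_force": force on a finger pad.
Only numpy, scipy, OpenCV 4.12 (cv2) and the standard library are available. Lean on these libraries where they do the work, as an engineer would, in place of code of your own. Each camera call takes 0.05 s, during which the arm holds its last target. There are 200 camera calls.

## Working session

There is one attempt and no reset: what is moved stays moved. The work goes in short steps, Python scripts to look and compute and a tool call to move; the robot and the scene stay as the last step left them, time stands still between calls to the robot, and variables do not carry over. Pictures are saved under pics/ and viewed, at most 10 in all, crops included, and the job is handed in when it is done.

Besides the shell and the picture viewer there is one more tool, called after "Emit:" by a JSON object that holds its "name" and its "arguments", one argument or row to a line. move_arm: Moves the arm, as the interface text tells. Its arguments: {"type":"object","properties":{"targets":{"type":"array","items":{"type":"array","items":{"type":"array","items":{"type":"number"}}}},"newtons":{"type":"number"}},"required":["targets"]}

```bash
mkdir -p pics; ls; cat > h.py <<'E'
import numpy as np, cv2
from plant import r
from scipy.spatial.transform import Rotation as Ro
def shot(cam,name):
    ci=r.camera_info(cam); im=r.snapshot(cam); cv2.imwrite(f'pics/{name}.png',im[:,:,::-1]); 
    np.savez(f'pics/{name}.npz',im=im,**{k:np.array(ci[k]) for k in('fx','fy','cx','cy','R','t')}); return im,ci
def load(name):
    d=np.load(f'pics/{name}.npz'); return d['im'],d
def ray(ci,u,v,z):
    R=np.array(ci['R']);t=np.array(ci['t']);c=-R.T@t
    d=R.T@np.array([(u-ci['cx'])/ci['fx'],(v-ci['cy'])/ci['fy'],1]); return c+d*(z-c[2])/d[2]
def proj(ci,X):
    p=np.array(ci['R'])@X+ci['t']; return p[0]/p[2]*ci['fx']+ci['cx'],p[1]/p[2]*ci['fy']+ci['cy']
E
python3 - <<'E'
from h import *
for c in('scene','top'): 
    im,ci=shot(c,c+'0'); print(c,-np.array(ci['R']).T@ci['t'],ci['fx'])
s=r.get_state(); print(s['clock'],s['tool_pos'],s['eef_rot'],s['contact_force'])
E
```

```text
pics
scene [1.03025909 0.65560755 0.86439287] 597.140031047221
top [0.24136052 0.02916115 1.21238531] 616.2153461645219
0.1 [0.27828069 0.55900594 0.23800642] [ 2.28825082e-01  9.73467216e-01 -8.03799632e-04 -1.25389978e-04] [ 0.61584682 -0.25071327 -0.17026382]
```

View pics/top0.png

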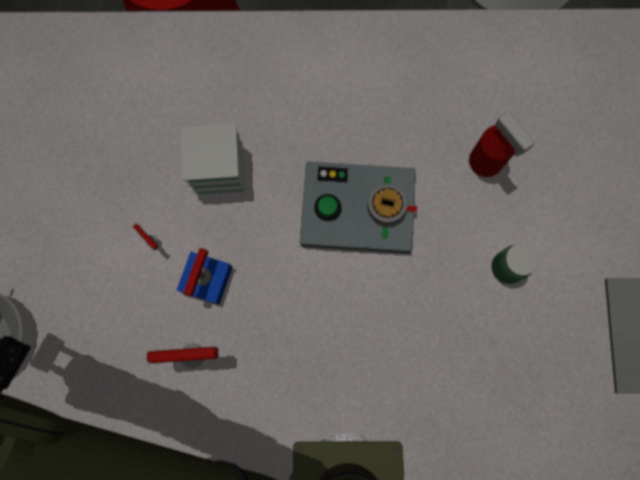

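View pics/scene0.png

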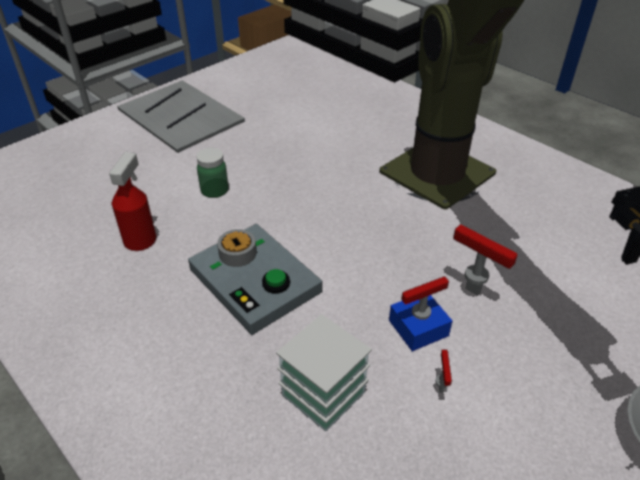

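Top view: the candidates for the key are the small red key at (147,236), the key in the blue stand at (196,271), and the large key at (182,355). I choose the one in the stand, at (422,290) in the scene view. The console is at (358,207), its switch at (387,203) with the slot along world y, and its button at (328,207).

```bash
python3 - <<'E'
from h import *
im,ci=load('top0'); sc,cs=load('scene0')
def blobs(im,lo,hi,amin):
    h=cv2.cvtColor(im,cv2.COLOR_RGB2HSV); m=cv2.inRange(h,lo,hi)
    return sorted([c for c in cv2.findContours(m,0,2)[0] if cv2.contourArea(c)>amin],key=cv2.contourArea),h
for n,I,c in(('top',im,ci),('scene',sc,cs)):
    for z in (0.103,):
        for k in blobs(I,(0,150,80),(6,255,255),60)[0]:
            (u,v),(w,h),a=cv2.minAreaRect(k)
            b=cv2.boxPoints(((u,v),(w,h),a)); e=[(b[i]+b[(i+1)%4])/2 for i in range(4)]
            i=np.argmax([np.linalg.norm(e[j]-e[j+2]) for j in range(2)])
            P=[ray(c,*e[i],z),ray(c,*e[i+2],z)]
            d=P[0]-P[1]; print(n,'red',(u,v),ray(c,u,v,z),'len',np.linalg.norm(d),'yaw',np.degrees(np.arctan2(d[1],d[0])))
def rect(k,z,c):
    b=cv2.boxPoints(cv2.minAreaRect(k)); P=np.array([ray(c,*p,z) for p in b]); print(P.mean(0),[ (round(float(np.linalg.norm(P[i]-P[(i+1)%4])),4),round(float(np.degrees(np.arctan2(*(P[(i+1)%4]-P[i])[1::-1]))),1)) for i in range(2)])
print('stand');rect(blobs(im,(105,150,60),(130,255,255),100)[0][-1],0.044,ci)
for n,lo,hi,z in(('brass',(10,120,100),(25,255,255),.071),('green',(60,120,40),(85,255,255),.05)):
  for I,c in((im,ci),(sc,cs)):
    for k in blobs(I,lo,hi,15)[0]:
        (u,v),rad=cv2.minEnclosingCircle(k); print(n,(u,v),rad,ray(c,u,v,z))
print('console hsv',cv2.cvtColor(im,cv2.COLOR_RGB2HSV)[230,340],cv2.cvtColor(im,cv2.COLOR_RGB2HSV)[300,400])
# upscaled crops
a=cv2.resize(im[155:260,290:425],None,fx=4,fy=4,interpolation=3); b=cv2.resize(im[215:310,130:240],None,fx=3,fy=3,interpolation=3)
o=np.zeros((420,800,3),np.uint8); o[:420,:540]=a; b=b[:285,:260]; o[:285,540:800]=b
cv2.imwrite('pics/crop1.png',o[:,:,::-1])
E
```

```text
top red (144.71722412109375, 235.80685424804688) [0.47804654 0.37212074 0.103     ] len 0.05589402234041497 yaw 42.708625872218654
top red (195.10000610351562, 271.70001220703125) [0.41087092 0.27650489 0.103     ] len 0.08736018018356217 yaw -16.246277658999915
top red (160.0, 4.5) [0.9486815  0.36750272 0.103     ] len 0.11566095557376581 yaw -90.34530002076872
top red (180.60406494140625, 354.4568786621094) [0.26245347 0.29646288 0.103     ] len 0.11968499501762425 yaw -86.10854301617589
scene red (445.7461853027344, 366.9692077636719) [0.51245344 0.39900211 0.103     ] len 0.06258996345567623 yaw -136.9376026892756
scene red (425.45208740234375, 289.20550537109375) [0.40775073 0.2762678  0.103     ] len 0.08946352834090972 yaw 161.8153131460479
scene red (486.20770263671875, 242.7615509033203) [0.23281077 0.2803844  0.103     ] len 0.12623583288805434 yaw -89.48122121743327
scene red (128.1653289794922, 217.8948974609375) [ 0.68056607 -0.24851811  0.103     ] len 0.19409112461216824 yaw -121.30535713114121
stand
[0.40429639 0.25848717 0.044     ] [(0.0786, -17.4), (0.0484, -109.6
[... 430 characters left out ...]
341.29998779296875, 174.0) 3.448293924331665 [0.61225016 0.00801551 0.05      ]
green (384.5, 232.0) 5.2202534675598145 [ 0.49521067 -0.07455251  0.05      ]
green (327.172119140625, 205.11476135253906) 10.052933692932129 [0.54918718 0.03594173 0.05      ]
green (259.5, 242.5) 3.8079864978790283 [ 0.50467273 -0.06034014  0.05      ]
green (215.5, 265.0) 4.924529075622559 [ 0.60718171 -0.06981821  0.05      ]
green (238.5, 293.0) 3.6401548385620117 [0.62031824 0.01855466 0.05      ]
green (213.0, 186.0) 10.816754341125488 [ 0.46056073 -0.27677146  0.05      ]
green (275.1065673828125, 276.6311340332031) 10.237427711486816 [0.54420915 0.03349024 0.05      ]
console hsv [90 18 83] [  9  14 125]
```

View pics/crop1.png

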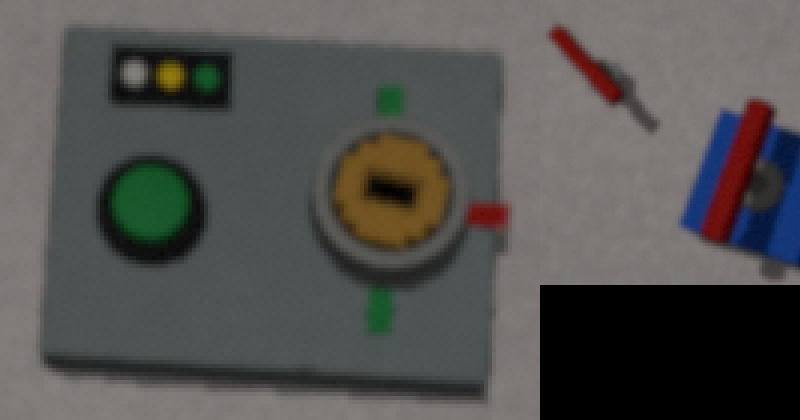

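The crop confirms it: the 87–90 mm bar is on the blue stand, and the small (about 56 mm) and large (about 120 mm) keys are rejected. The slot runs about 4–5° past the console's y axis. Next I move over the key.

Emit:
{"name": "move_arm", "arguments": {
  "targets": [
    [[1, -15, -12, 0, 0, 0, -1], [1, -45, -36, 0, 0, 0, -2], [1, -85, -68, 0, 0, 0, -4], [1, -125, -100, 0, 0, 0, -6], [1, -165, -131, 0, 0, 0, -8], [1, -205, -163, 0, 0, 0, -9], [1, -232, -185, 0, 0, 0, -9.5], [1, -244, -194, 0, 0, 0, -9.5], [1, -244, -194, 0, 0, 0, -9.5]]
  ]
}}

```text
clock: 1.23
tool_pos: [0.4107, 0.2764, 0.2388]
eef_rot: [0.148, 0.989, 0.0, 0.0]
contact_force: [0.0, 0.2, 0.9]
opening: 1.0
finger_force: 0.0
```

```bash
python3 - <<'E'
from h import *
s=r.get_state(); print(s['clock'],s['tool_pos'],s['eef_rot'],s['q'],s['contact_force'])
im,ci=shot('wrist','w1'); print(-np.array(ci['R']).T@ci['t'],ci['fx'],np.array(ci['R']).round(2))
E
```

```text
1.225 [0.4107308  0.2764112  0.23877054] [1.48338271e-01 9.88936680e-01 2.67410526e-05 1.83083646e-05] [-0.50113817  0.52918675 -0.28449197  1.94636345  0.22283613  0.69596278
  0.35245283] [0.02694419 0.1626945  0.91107834]
[0.34070925 0.2978627  0.38458014] 400.56966394225896 [[ 0.29  0.96 -0.  ]
 [ 0.91 -0.28  0.29]
 [ 0.28 -0.09 -0.96]]
```

View pics/w1.png

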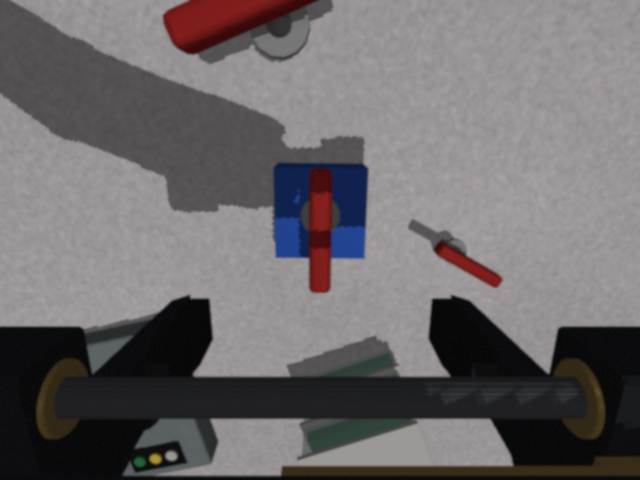

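The wrist view shows the bar running vertically from (320,169) to (320,292), centred on the stand and midway between the fingers. I measure it on its plane.

```bash
python3 - <<'E'
from h import *
im,ci=load('w1')
h=cv2.cvtColor(im,cv2.COLOR_RGB2HSV); m=cv2.inRange(h,(0,120,40),(8,255,255))
m[:, :280]=0;m[:,360:]=0
k=max(cv2.findContours(m,0,2)[0],key=cv2.contourArea); q=cv2.minAreaRect(k);print(q)
k=k[:,0]; top=k[k[:,1]<k[:,1].min()+12].mean(0); bot=k[k[:,1]>k[:,1].max()-12].mean(0); print(top,bot)
u0=(k[:,0].min()+k[:,0].max())/2
a=ray(ci,top[0],k[:,1].min(),.114);b=ray(ci,bot[0],k[:,1].max()+1,.114);d=a-b
print(a,b,(a+b)/2,np.linalg.norm(d),np.degrees(np.arctan2(d[1],d[0])))
b2=ray(ci,bot[0],k[:,1].max()+1,.103);print('alt',(a+b2)/2)
ms=cv2.inRange(h,(105,120,40),(130,255,255)); kk=max(cv2.findContours(ms,0,2)[0],key=cv2.contourArea)
P=np.array([ray(ci,*p,.044) for p in cv2.boxPoints(cv2.minAreaRect(cv2.convexHull(kk)))]);print('stand',P.mean(0),np.linalg.norm(P[0]-P[1]),np.linalg.norm(P[2]-P[1]),np.degrees(np.arctan2(*(P[1]-P[0])[1::-1])))
X=Ro.from_quat(r.get_state()['eef_rot']).as_matrix();print('tool y yaw',np.degrees(np.arctan2(X[1,1],X[0,1])))
t=r.get_state()['tool_pos'];print('shift tool',X.T@((a+b)/2-t)*1000)
E
```

```text
((320.0, 230.5), (121.0, 22.0), 90.0)
[317.44444444 173.61111111] [319.5 288.5]
[0.36843046 0.28720436 0.114     ] [0.45319762 0.26255048 0.114     ] [0.41081404 0.27487742 0.114     ] 0.0882795806167754 163.78333045547478
alt [0.41310055 0.27415964 0.1085    ]
stand [0.4107092 0.275899  0.044    ] 0.07698861564547559 0.0821036584644078 72.92623942693638
tool y yaw 73.06619770423298
shift tool [ -1.54125823  -2.84163861 124.8453969 ]
```

Bar centre is about (0.411, 0.276), yaw 73° as expected, and the stand centre agrees. Descend and grip.

Emit:
{"name": "move_arm", "arguments": {
  "targets": [
    [[1, 0, 0, 15, 0, 0, 0], [1, 0, 0, 45, 0, 0, 0], [1, 0, 0, 80, 0, 0, 0], [1, 0, 0, 115, 0, 0, 0], [1, 0, 0, 142, 0, 0, 0], [1, 0, 0, 154, 0, 0, 0], [0.6, 0, 0, 155, 0, 0, 0], [0, 0, 0, 155, 0, 0, 0], [0, 0, 0, 155, 0, 0, 0], [0, 0, 0, 155, 0, 0, 0]]
  ],
  "newtons": 45
}}

```text
clock: 2.52
tool_pos: [0.4109, 0.2773, 0.0843]
eef_rot: [0.148, 0.989, 0.0, 0.0]
contact_force: [-0.1, -0.0, -1.3]
opening: 0.574
finger_force: 0.0
```

Emit:
{"name": "move_arm", "arguments": {
  "targets": [
    [[0, 0, 0, 0, 0, 0, 0], [0, 0, 0, 0, 0, 0, 0], [0, 0, 0, 0, 0, 0, 0], [0, 0, 0, 0, 0, 0, 0]]
  ]
}}

```text
clock: 3.02
tool_pos: [0.4105, 0.277, 0.0837]
eef_rot: [0.147, 0.989, -0.0, -0.0]
contact_force: [0.6, 0.0, 0.3]
opening: 0.175
finger_force: 44.9
```

The grip reads 15.4 mm at 45 N, which matches the 16 mm bar. Lift, then travel to a viewing pose beside the switch.

Emit:
{"name": "move_arm", "arguments": {
  "targets": [
    [[0, 0, 0, -10, 0, 0, 0], [0, 0, 0, -35, 0, 0, 0], [0, 0, 0, -70, 0, 0, 0], [0, -7, -10, -98, 0, 0, 0], [0, -22, -31, -110, 0, 0, 0], [0, -43, -60, -110, 0, 0, 0], [0, -66, -91, -110, 0, 0, 0], [0, -90, -124, -110, 0, 0, 0], [0, -114, -157, -110, 0, 0, 0], [0, -132, -182, -110, 0, 0, 0]]
  ]
}}

```text
clock: 4.28
tool_pos: [0.4838, 0.0625, 0.1942]
eef_rot: [0.148, 0.989, -0.0, 0.0]
contact_force: [-0.8, -0.4, -2.5]
opening: 0.174
finger_force: 44.9
```

Emit:
{"name": "move_arm", "arguments": {
  "targets": [
    [[0, -15, -20, 0, 0, 0, 6], [0, -30, -42, 0, 0, 0, 15], [0, -48, -66, 0, 0, 0, 25], [0, -66, -91, 0, 0, 0, 35], [0, -84, -115, 0, 0, 0, 45], [0, -101, -140, 0, 0, 0, 55], [0, -116, -160, 0, 0, 0, 65], [0, -126, -174, 0, 0, 0, 74], [0, -132, -182, 0, 0, 0, 81], [0, -132, -182, 0, 0, 0, 81]]
  ]
}}

```text
clock: 5.52
tool_pos: [0.557, -0.1483, 0.1938]
eef_rot: [0.755, 0.656, 0.0, 0.0]
contact_force: [-0.7, -0.3, -1.1]
opening: 0.171
finger_force: 44.9
```

Emit:
{"name": "move_arm", "arguments": {
  "targets": [
    [[0, 0, 0, 0, 0, 0, 0], [0, 0, 0, 0, 0, 0, 0]]
  ]
}}

```text
clock: 5.78
tool_pos: [0.5567, -0.1471, 0.1937]
eef_rot: [0.754, 0.657, 0.0, -0.0]
contact_force: [0.6, -0.1, -1.9]
opening: 0.174
finger_force: 44.9
```

```bash
python3 - <<'E'
from h import *
s=r.get_state(); print(s['clock'],s['tool_pos'],s['eef_rot'],s['q'],s['contact_force'],s['opening'])
im,ci=shot('wrist','w2'); print(-np.array(ci['R']).T@ci['t'])
print(proj(ci,np.array([.549,-.0795,.071])))
E
```

```text
5.775 [ 0.55669252 -0.14711302  0.19374382] [ 7.53951554e-01  6.56929882e-01  2.15272151e-04 -3.71342429e-04] [ 0.14615515  0.68087179  0.05545628  1.77169506 -0.05603426  0.69086857
  0.09516111] [ 0.63578794 -0.08972596 -1.85047955] 0.17416834392112152
[ 0.56873318 -0.07341761  0.33959935]
(np.float64(291.0419916161271), np.float64(138.14471932531325))
```

View pics/w2.png

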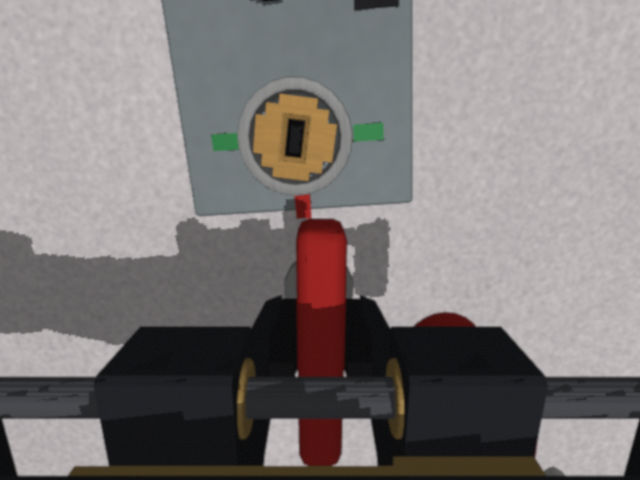

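The wrist view shows the slot at (295,138), nearly parallel to the held bar (column 321). The brass face is centred at about (295,137). Now I measure the slot's centre and yaw and the bar's position in the hand.

```bash
python3 - <<'E'
from h import *
im,ci=load('w2'); s=r.get_state(); X=Ro.from_quat(s['eef_rot']).as_matrix(); t=np.array(s['tool_pos'])
g=cv2.cvtColor(im,cv2.COLOR_RGB2GRAY); h=cv2.cvtColor(im,cv2.COLOR_RGB2HSV)
m=cv2.inRange(h,(8,90,90),(30,255,255)); m[:80]=0;m[200:]=0
k=np.vstack([c for c in cv2.findContours(m,0,2)[0] if cv2.contourArea(c)>50]); (u,v),rad=cv2.minEnclosingCircle(k)
M=cv2.moments(cv2.convexHull(k)); print('brass',u,v,rad,M['m10']/M['m00'],M['m01']/M['m00'],ray(ci,u,v,.071))
def rep(mask,n):
    mask=mask.copy(); mm=np.zeros_like(mask); mm[105:172,275:317]=255; mask&=mm
    k=max(cv2.findContours(mask,0,2)[0],key=cv2.contourArea); q=cv2.minAreaRect(k)
    P=np.array([ray(ci,*p,.071) for p in cv2.boxPoints(q)]); L=[np.linalg.norm(P[1]-P[0]),np.linalg.norm(P[2]-P[1])]
    d=P[1]-P[0] if L[0]>L[1] else P[2]-P[1]
    print(n,q[0],P.mean(0),L,'yaw',np.degrees(np.arctan2(d[1],d[0]))%180)
rep(cv2.inRange(g,0,45),'dark'); rep(cv2.inRange(g,0,70),'d70'); rep(cv2.bitwise_not(cv2.inRange(g,115,255)),'rim')
print('tool x yaw',np.degrees(np.arctan2(X[1,0],X[0,0])))
mr=cv2.inRange(h,(0,120,30),(8,255,255)); mr[:215]=0; mr[:,:280]=0; mr[:,360:]=0
k=np.vstack([c for c in cv2.findContours(mr,0,2)[0] if cv2.contourArea(c)>50])[:,0]
print('bar v',k[:,1].min(),k[:,1].max(),k[:,0].min(),k[:,0].max())
zt=t[2]+.019+.011
for v in(k[:,1].min(),k[:,1].max()+1): print(X.T@(ray(ci,320.5,v,zt)-t)*1000)
G=[]
for c in cv2.findContours(cv2.inRange(h,(55,120,60),(85,255,255)),0,2)[0]:
    if cv2.contourArea(c)>60:
        (a,b),_=cv2.minEnclosingCircle(c); p=ray(ci,a,b,.036); print('g',a,b,p);
E
```

```text
brass 294.0 136.5 45.697471618652344 294.04182649958796 136.7600090927173 [ 0.55105877 -0.07874673  0.071     ]
dark (294.3094787597656, 137.65109252929688) [ 0.55110917 -0.07962437  0.071     ] [np.float64(0.02276706315461187), np.float64(0.009994641769913406)] yaw 73.92587806468782
d70 (294.295166015625, 137.74061584472656) [ 0.55108822 -0.07969069  0.071     ] [np.float64(0.023748211585310524), np.float64(0.01098975202390872)] yaw 73.76208011281562
rim (294.22442626953125, 137.41136169433594) [ 0.55105716 -0.07956708  0.071     ] [np.float64(0.029664238951340276), np.float64(0.01726447388892941)] yaw 73.74966795118813
tool x yaw 82.11464707299932
bar v 215 465 296 346
[ 49.12876488   1.93356993 -29.96791151]
[-43.90360101   1.95747959 -30.02956552]
g 224.5 141.5 [ 0.49767564 -0.07594399  0.036     ]
g 368.0 132.0 [ 0.60270512 -0.08371379  0.036     ]
```

Slot yaw is 73.8°, so the rotor is about 12° past off. In this view the held bar reads +1.9 mm along tool y; correcting for that puts the slot at about (0.5495, −0.0795), and the top and scene views agree. The key sits centred in the hand within 0.5 mm. Move above the slot.

Emit:
{"name": "move_arm", "arguments": {
  "targets": [
    [[0, 12, -3, 0, 0, 0, 2], [0, 33, -8, 0, 0, 0, 5], [0, 54, -13, 5, 0, 0, 8], [0, 66, -16.4, 18, 0, 0, 8.3], [0, 66, -16.4, 32, 0, 0, 8.3], [0, 66, -16.4, 40, 0, 0, 8.3], [0, 66, -16.4, 42, 0, 0, 8.3], [0, 66, -16.4, 42, 0, 0, 8.3], [0, 66, -16.4, 42, 0, 0, 8.3], [0, 66, -16.4, 42, 0, 0, 8.3]]
  ]
}}

```text
clock: 7.08
tool_pos: [0.5499, -0.0805, 0.152]
eef_rot: [0.8, 0.6, 0.0, 0.0]
contact_force: [0.4, 0.0, -1.4]
opening: 0.172
finger_force: 44.9
```

```bash
python3 - <<'E'
from h import *
s=r.get_state(); X=Ro.from_quat(s['eef_rot']).as_matrix(); print(s['clock'],s['tool_pos'],s['contact_force'],X.round(4))
print('yaw x',np.degrees(np.arctan2(X[1,0],X[0,0])),'err tool',X.T@(np.array([.5495,-.0795,0.146])-s['tool_pos'])*1000)
im,ci=shot('wrist','w3');im2,_=shot('scene','s3')
a=im[80:480,160:480]; b=cv2.resize(im2[190:310,180:310],None,fx=3.3,fy=3.3,interpolation=3)[:400,:400]; b=np.pad(b,((0,400-b.shape[0]),(0,0),(0,0)))
cv2.imwrite('pics/c3.png',np.hstack([a,b])[:,:,::-1])
E
```

```text
7.075 [ 0.54994228 -0.08047528  0.15203507] [ 0.37287915  0.04003509 -1.43859056] [[ 2.801e-01  9.600e-01  7.000e-04]
 [ 9.600e-01 -2.801e-01  0.000e+00]
 [ 2.000e-04  7.000e-04 -1.000e+00]]
yaw x 73.73542923616942 err tool [ 0.81100249 -0.70179959  6.03478605]
```

View pics/c3.png

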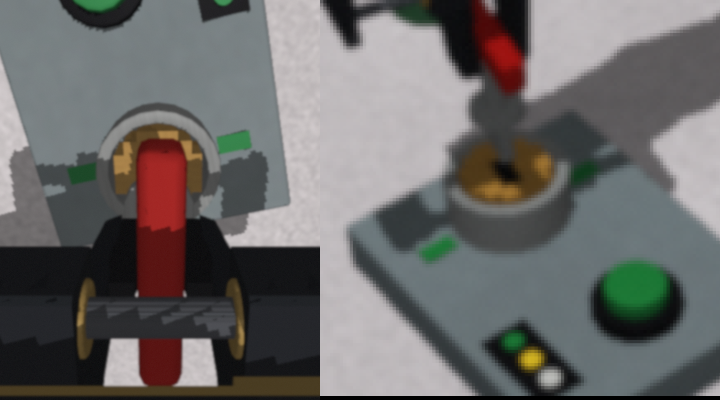

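Both views show the key hovering over the slot, with its bar in line with it. I apply the small offset and descend gently.

Emit:
{"name": "move_arm", "arguments": {
  "targets": [
    [[0, 0.8, -0.7, 4, 0, 0, 0], [0, 0.8, -0.7, 8, 0, 0, 0], [0, 0.8, -0.7, 11, 0, 0, 0], [0, 0.8, -0.7, 13, 0, 0, 0], [0, 0.8, -0.7, 15, 0, 0, 0], [0, 0.8, -0.7, 17, 0, 0, 0], [0, 0.8, -0.7, 17, 0, 0, 0], [0, 0.8, -0.7, 17, 0, 0, 0]]
  ]
}}

```text
clock: 8.18
tool_pos: [0.5493, -0.0794, 0.1347]
eef_rot: [0.8, 0.6, 0.0, -0.0]
contact_force: [-0.6, 0.9, -1.0]
opening: 0.178
finger_force: 44.9
```

Emit:
{"name": "move_arm", "arguments": {
  "targets": [
    [[0, 0, 0, 3, 0, 0, 0], [0, 0, 0, 6, 0, 0, 0], [0, 0, 0, 9, 0, 0, 0], [0, 0, 0, 12, 0, 0, 0], [0, 0, 0, 15, 0, 0, 0], [0, 0, 0, 18, 0, 0, 0], [0, 0, 0, 21, 0, 0, 0], [0, 0, 0, 23, 0, 0, 0], [0, 0, 0, 24, 0, 0, 0], [0, 0, 0, 24, 0, 0, 0]]
  ]
}}

```text
clock: 9.43
tool_pos: [0.5493, -0.0794, 0.1108]
eef_rot: [0.8, 0.6, 0.0, -0.0]
contact_force: [0.0, 0.3, -2.7]
opening: 0.173
finger_force: 44.9
```

Emit:
{"name": "move_arm", "arguments": {
  "targets": [
    [[0, 0, 0, 1, 0, 0, 0], [0, 0, 0, 2, 0, 0, 0], [0, 0, 0, 3, 0, 0, 0], [0, 0, 0, 3, 0, 0, 0], [0, 0, 0, 3, 0, 0, 0]]
  ]
}}

```text
clock: 10.05
tool_pos: [0.5494, -0.0794, 0.1104]
eef_rot: [0.8, 0.6, 0.001, 0.0]
contact_force: [-5.3, 1.3, 21.8]
opening: 0.176
finger_force: 44.9
```

Home: the height stopped at 0.1104 with 22 N up. I ease the push and turn clockwise.

Emit:
{"name": "move_arm", "arguments": {
  "targets": [
    [[0, 0, 0, -2, 0, 0, 3], [0, 0, 0, -2, 0, 0, 10], [0, 0, 0, -2, 0, 0, 18], [0, 0, 0, -2, 0, 0, 26], [0, 0, 0, -2, 0, 0, 34], [0, 0, 0, -2, 0, 0, 42], [0, 0, 0, -2, 0, 0, 50], [0, 0, 0, -2, 0, 0, 58], [0, 0, 0, -2, 0, 0, 66], [0, 0, 0, -2, 0, 0, 72]]
  ]
}}

```text
clock: 11.3
tool_pos: [0.5493, -0.0797, 0.1106]
eef_rot: [1.0, 0.013, 0.0, 0.0]
contact_force: [-2.6, 1.1, 8.1]
opening: 0.176
finger_force: 44.9
```

```bash
cat > st.py <<'E'
from h import *
s=r.get_state(); X=Ro.from_quat(s['eef_rot']).as_matrix(); print(s['clock'],s['tool_pos'],s['contact_force'],s['moment'],s['q'],X[:,2],s['opening'])
print('yaw x',np.degrees(np.arctan2(X[1,0],X[0,0])))
E
python3 st.py
```

```text
11.3 [ 0.54931417 -0.07973837  0.11055139] [-2.64755515  1.06796978  8.13388438] [-0.11359808  0.69050007  0.1233428 ] [-0.16851548  0.83126694  0.39967185  1.90376738 -0.60672646  0.52803864
 -0.89536837] [ 6.31135544e-04 -2.71862783e-04 -9.99999764e-01] 0.1764290597370379
yaw x 1.5315501523735695
```

Emit:
{"name": "move_arm", "arguments": {
  "targets": [
    [[0, 0, 0, 0, 0, 0, 3], [0, 0, 0, 0, 0, 0, 6], [0, 0, 0, 0, 0, 0, 8], [0, 0, 0, 0, 0, 0, 9], [0, 0, 0, 0, 0, 0, 9], [0, 0, 0, 0, 0, 0, 9]]
  ]
}}

```text
clock: 12.05
tool_pos: [0.5492, -0.0798, 0.1105]
eef_rot: [0.998, -0.063, 0.0, 0.0]
contact_force: [-2.8, -0.1, 8.4]
opening: 0.178
finger_force: 44.9
```

```bash
python3 st.py
```

```text
12.05 [ 0.54918649 -0.07975018  0.11053554] [-2.78526116 -0.06992353  8.40699551] [-0.09161852  0.67804749  0.08273383] [-0.19036058  0.83993803  0.44019749  1.90505441 -0.65939675  0.54421167
 -0.99795906] [ 4.08597851e-04 -1.50511123e-04 -9.99999905e-01] 0.17811497581537686
yaw x -7.268311517656546
```

No stop yet, because the key's play in the slot makes it lead the face. Continue.

Emit:
{"name": "move_arm", "arguments": {
  "targets": [
    [[0, 0, 0, 0, 0, 0, 2], [0, 0, 0, 0, 0, 0, 4], [0, 0, 0, 0, 0, 0, 6], [0, 0, 0, 0, 0, 0, 6]]
  ]
}}

```text
clock: 12.55
tool_pos: [0.5492, -0.0797, 0.1105]
eef_rot: [0.993, -0.115, 0.0, 0.0]
contact_force: [-3.2, 0.3, 7.8]
opening: 0.174
finger_force: 45.1
```

```bash
python3 st.py
```

```text
12.55 [ 0.54920353 -0.07965983  0.11053183] [-3.16093855  0.26321309  7.77024914] [-0.06657449  0.75509597  0.37864368] [-0.20544754  0.84641092  0.46804574  1.90571058 -0.69385577  0.55624392
 -1.06868543] [ 2.88868552e-04 -2.53266543e-04 -9.99999926e-01] 0.17435631157280926
yaw x -13.212358363686198
```

Emit:
{"name": "move_arm", "arguments": {
  "targets": [
    [[0, 0, 0, 0, 0, 0, 1.5], [0, 0, 0, 0, 0, 0, 3], [0, 0, 0, 0, 0, 0, 4], [0, 0, 0, 0, 0, 0, 4]]
  ]
}}

```text
clock: 13.05
tool_pos: [0.5491, -0.0795, 0.1105]
eef_rot: [0.989, -0.148, -0.0, 0.0]
contact_force: [-3.4, 0.2, 8.8]
opening: 0.175
finger_force: 46.8
```

```bash
python3 st.py
```

```text
13.05 [ 0.5491329  -0.07953513  0.11052491] [-3.38497476  0.24817737  8.84456959] [-0.13371431  0.79231661  1.04972302] [-0.21543267  0.85086643  0.48625559  1.9061184  -0.71516217  0.56463036
 -1.11515394] [-1.11380252e-04 -4.87641024e-04 -9.99999875e-01] 0.17496782436730302
yaw x -17.034356610866396
```

At the stop: the moment rose to 1.05 N m with little further turn. I ease back, release and rise.

Emit:
{"name": "move_arm", "arguments": {
  "targets": [
    [[0, 0, 0, 0, 0, 0, -3], [0, 0, 0, -0.5, 0, 0, -5], [0.6, 0, 0, -0.5, 0, 0, -5], [0.7, 0, 0, -0.5, 0, 0, -5], [0.7, 0, 0, -0.5, 0, 0, -5], [0.7, 0, 0, -0.5, 0, 0, -5], [0.7, 0, 0, -15, 0, 0, -5], [0.7, 0, 0, -45, 0, 0, -5], [0.7, 0, 0, -80, 0, 0, -5], [0.7, 0, 0, -100, 0, 0, -5]]
  ]
}}

```text
clock: 14.3
tool_pos: [0.5499, -0.0799, 0.2124]
eef_rot: [0.994, -0.107, 0.001, 0.0]
contact_force: [-0.7, -0.2, -0.1]
opening: 0.704
finger_force: 0.0
```

Emit:
{"name": "move_arm", "arguments": {
  "targets": [
    [[0.7, -20, 0, 0, 0, 0, 0], [0.7, -50, 0, 0, 0, 0, 0], [0.7, -70, 0, 0, 0, 0, 0], [0.7, -75, 0, 0, 0, 0, 0], [0.7, -75, 0, 0, 0, 0, 0]]
  ]
}}

```text
clock: 14.92
tool_pos: [0.4768, -0.0636, 0.2103]
eef_rot: [0.994, -0.107, 0.001, -0.0]
contact_force: [1.6, -0.1, -0.5]
opening: 0.696
finger_force: 0.0
```

```bash
python3 st.py; python3 - <<'E'
from h import *
im,ci=shot('wrist','w4');im2,c2=shot('scene','s4');im3,c3=shot('top','t4')
a=cv2.resize(im,(400,300)); b=cv2.resize(im2[190:310,180:340],(400,300),interpolation=3)
cv2.imwrite('pics/c4.png',np.hstack([a,b])[:,:,::-1])
E
```

```text
14.925 [ 0.47675946 -0.06357932  0.21028753] [ 1.63989063 -0.13555788 -0.4812026 ] [0.04059433 0.18913007 0.00581849] [-0.32861173  0.62527424  0.5981607   2.04613559 -0.58477747  0.64035408
 -1.12106119] [ 1.56987288e-03 -5.34367250e-05 -9.99998766e-01] 0.695662171257855
yaw x -12.256273582913892
```

View pics/c4.png

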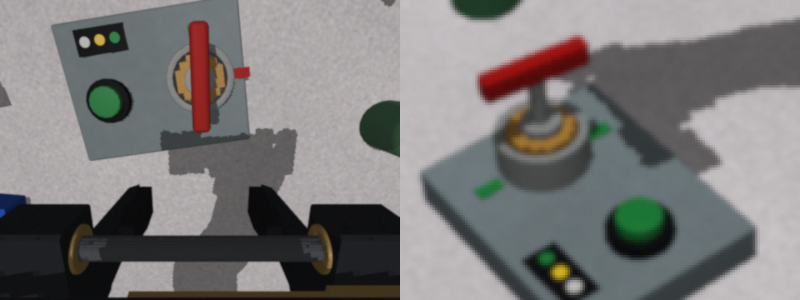

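The key stands upright and home, its bar near the on marks. The button is at wrist crop (108,100). I measure the console and bar yaw and the button position.

```bash
python3 - <<'E'
from h import *
def cont(I,lo,hi,a=40): 
    h=cv2.cvtColor(I,cv2.COLOR_RGB2HSV); return [c for c in cv2.findContours(cv2.inRange(h,lo,hi),0,2)[0] if cv2.contourArea(c)>a]
for n in('w4','s4','t4'):
    im,ci=load(n)
    for c in cont(im,(55,100,40),(85,255,255)):
        (u,v),q=cv2.minEnclosingCircle(c); M=cv2.moments(c)
        print(n,'g',(u,v),q,ray(ci,u,v,.05)[:2])
    for c in cont(im,(0,150,40),(6,255,255),150):
        (u,v),(w,h),a=cv2.minAreaRect(c); b=cv2.boxPoints(((u,v),(w,h),a)); P=np.array([ray(ci,*p,.141) for p in b]); L=[np.linalg.norm(P[1]-P[0]),np.linalg.norm(P[2]-P[1])]
        d=P[1]-P[0] if L[0]>L[1] else P[2]-P[1]; print(n,'red',(u,v),P.mean(0),L,np.degrees(np.arctan2(d[1],d[0])))
im,ci=load('w4')
h=cv2.cvtColor(im,cv2.COLOR_RGB2HSV); m=cv2.inRange(h,(80,12,40),(100,90,255)); m[:, 420:]=0; m[300:]=0
m=cv2.morphologyEx(m,cv2.MORPH_OPEN,np.ones((5,5)))
k=max(cv2.findContours(m,0,2)[0],key=cv2.contourArea)[:,0]
for nm,sel in(('left',(k[:,0]<140)&(k[:,1]>60)&(k[:,1]<230)),('bottom',(k[:,1]>200)&(k[:,0]>160)&(k[:,0]<250))):
    vx,vy,x,y=cv2.fitLine(k[sel].astype(np.float32),cv2.DIST_HUBER,0,.01,.01).ravel()
    z=.035; A=ray(ci,x,y,z);B=ray(ci,x+50*vx,y+50*vy,z);d=B-A; print(nm,sel.sum(),(x,y),np.degrees(np.arctan2(d[1],d[0])))
E
```

```text
w4 g (168.56756591796875, 161.56756591796875) 28.065101623535156 [0.55023466 0.03651992]
w4 g (183.5, 59.5) 10.12432861328125 [0.61497347 0.00390879]
w4 red (386.2999572753906, 116.10000610351562) [ 0.54873653 -0.11416095  0.141     ] [np.float64(0.011855885631514254), np.float64(0.007494838783728559)] -94.52193070219059
w4 red (320.17724609375, 122.49427795410156) [ 0.55028065 -0.07999026  0.141     ] [np.float64(0.014544648231514698), np.float64(0.08719683277677132)] 170.27631501189606
s4 g (275.0806579589844, 276.82257080078125) 10.313210487365723 [0.54457298 0.03383691]
s4 g (212.5905303955078, 178.22427368164062) 17.62642478942871 [ 0.44379907 -0.3010695 ]
s4 red (445.3690185546875, 367.0174560546875) [0.53821126 0.41096841 0.141     ] [np.float64(0.010407619584172476), np.float64(0.0594690423222983)] 43.24274996317304
s4 red (484.2041015625, 246.10556030273438) [0.2823457  0.29998506 0.141     ] [np.float64(0.04363160941231569), np.float64(0.1185977886973319)] 93.65231776209166
s4 red (233.12542724609375, 217.3205108642578) [ 0.55395193 -0.06816544  0.141     ] [np.float64(0.08
[... 266 characters left out ...]
267.17987060546875) 15.429540634155273 [ 0.42575453 -0.30856036]
t4 red (182.0203094482422, 354.7843017578125) [0.26119076 0.28482785 0.141     ] [np.float64(0.11760922821610414), np.float64(0.01932948824715058)] -86.10476732930549
t4 red (490.548828125, 152.93902587890625) [ 0.6223918  -0.26266779  0.141     ] [np.float64(0.09194257411116838), np.float64(0.06409303205576346)] -39.005899922733676
t4 red (180.5, 4.499999046325684) [0.92423087 0.31650969 0.141     ] [np.float64(0.22172342240574003), np.float64(0.019091272624620285)] -90.34826633706622
left 103 (np.float32(111.7061), np.float32(143.37422)) 176.05602175818635
bottom 24 (np.float32(205.16667), np.float32(247.0)) -94.0281114630393
```

The console yaw is −4.0° and the bar is at about −10°. That 6° lead is the slot play (about 6.7°), so the rotor is at on. The button is at about (0.5475, 0.0355). I go over it turned 90°, with the fingers shut, so the gripper body stays clear of the key.

Emit:
{"name": "move_arm", "arguments": {
  "targets": [
    [[0.7, 4, -8, 0, 0, 0, -6], [0.5, 10, -24, 0, 0, 0, -15], [0, 18, -42, 0, 0, 0, -25], [0, 26, -60, 0, 0, 0, -35], [0, 33, -78, 0, 0, 0, -45], [0, 40, -93, 0, 0, 0, -55], [0, 45, -104, 0, 0, 0, -65], [0, 48, -112, 0, 0, 0, -75], [0, 48, -112, 0, 0, 0, -84], [0, 48, -112, 0, 0, 0, -88]]
  ]
}}

```text
clock: 16.32
tool_pos: [0.5473, 0.0356, 0.2095]
eef_rot: [0.789, 0.615, 0.0, 0.0]
contact_force: [0.3, -0.5, 0.4]
opening: 0.004
finger_force: 0.0
```

Emit:
{"name": "move_arm", "arguments": {
  "targets": [
    [[0, 0, 0, 15, 0, 0, 0], [0, 0, 0, 45, 0, 0, 0], [0, 0, 0, 80, 0, 0, 0], [0, 0, 0, 110, 0, 0, 0], [0, 0, 0, 125, 0, 0, 0], [0, 0, 0, 130, 0, 0, 0], [0, 0, 0, 130, 0, 0, 0], [0, 0, 0, 130, 0, 0, 0]]
  ]
}}

```text
clock: 17.32
tool_pos: [0.5474, 0.0358, 0.0806]
eef_rot: [0.789, 0.614, 0.001, 0.0]
contact_force: [-0.2, 0.1, -1.4]
opening: 0.002
finger_force: 0.0
```

```bash
python3 st.py;  python3 - <<'E'
from h import *
im,ci=shot('wrist','w5');im2,c2=shot('scene','s5')
a=cv2.resize(im,(400,300)); b=cv2.resize(im2[190:310,180:340],(400,300),interpolation=3)
cv2.imwrite('pics/c5.png',np.hstack([a,b])[:,:,::-1])
E
```

```text
17.325 [0.54739654 0.03582115 0.08059653] [-0.19090148  0.12764293 -1.42909632] [-0.12828747  0.02335104  0.0355163 ] [-0.20944531  0.83739504  0.10174557  1.92775641 -0.20250166  0.38426256
 -0.2022916 ] [ 1.86423460e-03  2.02876729e-04 -9.99998242e-01] 0.0017844965367325117
yaw x 75.73131643442264
```

View pics/c5.png

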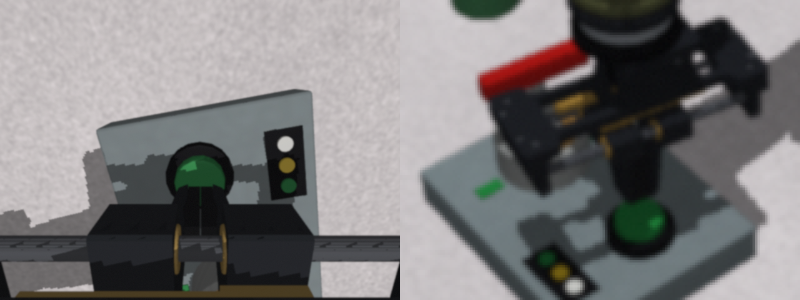

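The shut fingers are centred over the green button and the body is clear of the key. Feel downward.

Emit:
{"name": "move_arm", "arguments": {
  "targets": [
    [[0, 0, 0, 6, 0, 0, 0], [0, 0, 0, 14, 0, 0, 0], [0, 0, 0, 20, 0, 0, 0], [0, 0, 0, 23, 0, 0, 0], [0, 0, 0, 26, 0, 0, 0], [0, 0, 0, 28, 0, 0, 0], [0, 0, 0, 30, 0, 0, 0], [0, 0, 0, 30, 0, 0, 0]]
  ]
}}

```text
clock: 18.42
tool_pos: [0.5464, 0.0358, 0.0513]
eef_rot: [0.789, 0.614, 0.0, -0.0]
contact_force: [-4.7, -0.0, 17.7]
opening: 0.003
finger_force: 8.9
```

Emit:
{"name": "move_arm", "arguments": {
  "targets": [
    [[0, 0, 0, 1, 0, 0, 0], [0, 0, 0, 1.5, 0, 0, 0], [0, 0, 0, 1.5, 0, 0, 0], [0, 0, 0, 1.5, 0, 0, 0]]
  ]
}}

```text
clock: 18.92
tool_pos: [0.5464, 0.0358, 0.0511]
eef_rot: [0.789, 0.614, 0.0, -0.0]
contact_force: [-6.7, 1.3, 30.8]
opening: 0.008
finger_force: 15.0
```

It stops rigidly at z 0.0511 with 31 N, so the button is bottomed. I check its travel on the way up.

Emit:
{"name": "move_arm", "arguments": {
  "targets": [
    [[0, 0, 0, -2, 0, 0, 0], [0, 0, 0, -4, 0, 0, 0], [0, 0, 0, -5.5, 0, 0, 0], [0, 0, 0, -5.5, 0, 0, 0]]
  ]
}}

```text
clock: 19.42
tool_pos: [0.5464, 0.0358, 0.0538]
eef_rot: [0.789, 0.614, -0.0, -0.0]
contact_force: [-1.4, 0.7, 4.2]
opening: 0.002
finger_force: 2.2
```

Emit:
{"name": "move_arm", "arguments": {
  "targets": [
    [[0, 0, 0, -2, 0, 0, 0], [0, 0, 0, -2, 0, 0, 0], [0, 0, 0, -2, 0, 0, 0]]
  ]
}}

```text
clock: 19.8
tool_pos: [0.5464, 0.0358, 0.0556]
eef_rot: [0.789, 0.614, -0.0, -0.0]
contact_force: [-2.5, 0.7, 3.4]
opening: 0.005
finger_force: 1.7
```

Emit:
{"name": "move_arm", "arguments": {
  "targets": [
    [[0, 0, 0, -3, 0, 0, 0], [0, 0, 0, -3, 0, 0, 0], [0, 0, 0, -3, 0, 0, 0]]
  ]
}}

```text
clock: 20.18
tool_pos: [0.5472, 0.0358, 0.0587]
eef_rot: [0.789, 0.614, 0.0, 0.0]
contact_force: [-0.3, 0.1, 0.6]
opening: 0.005
finger_force: 0.0
```

The spring force is present from 0.051 to 0.0556 m and gone by 0.0587 m, so the button had its full 7 mm and came back up. I retreat and check the scene.

Emit:
{"name": "move_arm", "arguments": {
  "targets": [
    [[0, 0, 0, -15, 0, 0, 0], [0, 0, 0, -50, 0, 0, 0], [0, 0, 0, -95, 0, 0, 0], [0, 0, 0, -135, 0, 0, 0], [0, -30, -30, -150, 0, 0, 0], [0, -30, -80, -150, 0, 0, 0], [0, -30, -130, -150, 0, 0, 0], [0, -30, -150, -150, 0, 0, 0], [0, -30, -150, -150, 0, 0, 0]]
  ]
}}

```text
clock: 21.3
tool_pos: [0.3929, 0.0439, 0.2095]
eef_rot: [0.789, 0.614, 0.0, -0.0]
contact_force: [-0.2, -0.7, -0.7]
opening: 0.005
finger_force: 0.0
```

```bash
python3 st.py;  python3 - <<'E'
from h import *
im2,c2=shot('scene','s6'); cv2.imwrite('pics/c6.png',cv2.resize(im2[100:450,90:540],(770,599))[:,:,::-1])
a,_=load('s4'); h=cv2.cvtColor(im2,cv2.COLOR_RGB2HSV)
for c in cv2.findContours(cv2.inRange(h,(0,150,40),(6,255,255)),0,2)[0]:
    if cv2.contourArea(c)>150: print(cv2.minAreaRect(c))
E
```

```text
21.3 [0.39292496 0.04391299 0.20952549] [-0.21962834 -0.69591937 -0.69462878] [-0.07946719 -0.03642349  0.0185509 ] [-0.33618452  0.47174707  0.16137999  2.26341498 -0.18228957  0.41763826
 -0.27308966] [ 1.23665210e-04  5.43227952e-04 -9.99999845e-01] 0.004774189527175212
yaw x 75.80076190375947
((445.3690185546875, 367.0174560546875), (34.36256790161133, 6.806430816650391), 82.40535736083984)
((484.2041015625, 246.10556030273438), (65.81999206542969, 15.987915992736816), 27.34987449645996)
((233.12542724609375, 217.3205108642578), (10.486601829528809, 44.53769302368164), 68.62937927246094)
((133.07064819335938, 214.93313598632812), (69.80477905273438, 33.81486129760742), 73.1416015625)
```

View pics/c6.png

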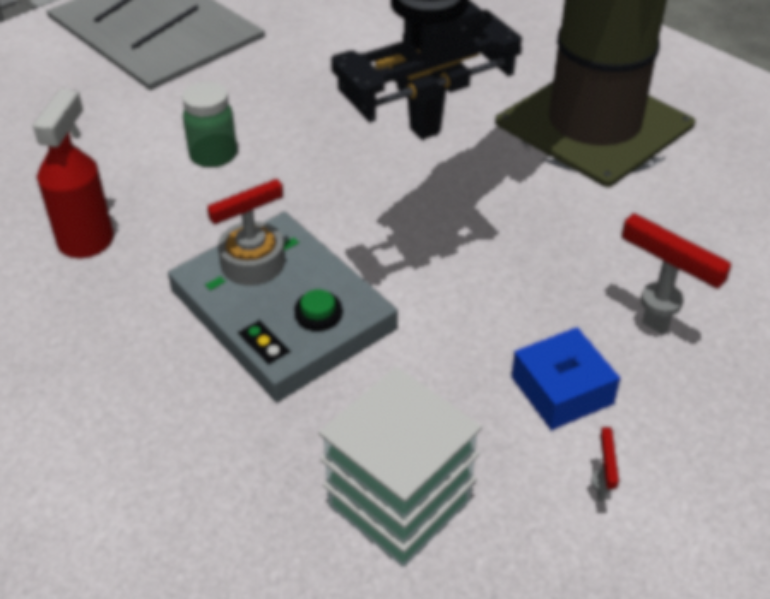

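The key stands home in the switch at (247,225), the button is back up at (318,303), and the jar, sprayer and boxes are where they were.

```bash
python3 -c "from plant import r; print(r.finish_job())"
```

```text
the job is handed in; nothing more can be done
None
```

The job is handed in at about 21 s on the robot's clock: the key is fully home and turned clockwise to its stop, and the green button was then pressed its full 7 mm and came back up, with the jar, spray bottle and boxes undisturbed.

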